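# Swing the egg-candling lamp to the front, lock it and fit its shade tube

### The arm

A 6-joint arm with a two-finger parallel gripper is mounted at the origin on a cart in front of the work surface, level with it; the furniture and walls round the work are solid. World frame = base frame: x ahead of the robot, y to its left, z up, the work surface at z = 0. Lengths are in m, angles in rad, forces in N, time in s.
With the tool pointing down it reaches from about 0.225 to 0.875 m from the base axis. Payload 3.4 kg.
Tool frame: the origin (TCP) lies at the very end of the fingers, on their centre line; the grasp point (between the pads) lies manip.grip_point_offset behind it (manip.grip_point_offset is the distance from the TCP to the grasp point, in m); z points along the fingers, y is the line along which they close (so a half turn about z gives the same grasp; the last joint's range is limited). The gripper opens to 85 mm and grips with 20 to 120 N. Pads are 22 mm wide; open, the fingers measure 114 mm over their backs; the gripper's body (76 mm by 85 mm) begins 54 mm behind the grasp point. The pads swing forward as they close: fully open they stand 13 mm farther back than shut.
Start: joints at [0.988, 0.276, 1.505, -0, 1.361, -0.121], TCP at [0.256, 0.515, 0.231] pointing down, gripper open.
Joint ranges: [-2.89, 2.89], [-0.75, 2.08], [0.22, 2.7], [-1.18, 4.32], [0.11, 2.71], [-2.7, 2.7]. Speed limits (rad/s): [2.57, 2.57, 3.14, 3.14, 3.14, 3.14].

### API

Orientations are given as a unit quaternion [w, x, y, z].
In Python, from rig import manip gives the robot as it stands.
- The arm moves only by the shell command python3 -m pendant 'ROWS' [FORCE]. ROWS is JSON, a list of rows, each an object of numbers: "jaw": the opening, from -1 (shut) to 1 (fully open); "tx", "ty", "tz": the shift along the world's x, y, z in cm; "ax", "ay", "az": the turn, a rotation vector about the world's x, y, z in degrees. In form: [{"jaw": .., "tx": .., "ty": .., "tz": .., "ax": .., "ay": .., "az": ..}, ...]. A call has 1 to 10 rows; each row is the pose to reach, as a shift and turn from the pose commanded when the call began; what a row does not reach only later rows make up. A row lasts 1/8 s, in which the tool goes at most 62.5 mm and 10.7 degrees, less where a joint would pass 70% of its speed; a pose out of reach is approached as far as the arm can. A call with a gripper value outside its range is refused whole. The fingers move at their own pace and stop on an object; FORCE is the grip in N (left out, the last holds). Time passes only in rows, so rows that repeat a pose let the fingers close. It gives the time, the measured TCP pose, the force, the opening and the grip force at its end, in the units of the state.
- manip.get_state(): the state, without advancing time (a new reading comes with each control period).
- manip.get_image(name): name is "scene" or "top"; returns a dict with "pixels" (480x640x3 uint8, blue, green, red), "depth" (480x640 float32, m along the optical axis (not along the pixel's ray), 0 where there is no reading), "fx", "fy", "cx", "cy" (pixels), "pose" (4x4, takes a point from camera to world coordinates). Camera axes: x right, y down, z forward; pixel columns grow to the right and rows downward; lengths in m; the calibration is good to about 2 mm. A picture is of the moment at which its call begins.
- manip.sign_off(): hands the job in; it is judged then, once.
The state is a dict: "clock": time; "qpos": joint angles; "qd": joint speeds; "effort": joint torques, N m; "position": TCP position; "ee_rot": TCP orientation; "contact_force": force on the tool from outside, world axes, zero at the start; "moment": the same for the moment, N m; "width": finger opening in m; "gripper_force": force on a finger pad.
Only numpy, scipy, OpenCV 4.12 (cv2) and the standard library are available. Lean on these libraries where they do the work, as an engineer would, in place of code of your own. Each camera call takes 0.05 s, during which the arm holds its last target. There are 200 camera calls.

### The job

Set up the egg-candling lamp: lift its black spring plunger knob, swing the green head round until the outlet faces the red mark on the base, and let the plunger drop fully home in its hole so that the head is locked. Then push the orange shade tube onto the slanting outlet until it sits fully home against the collar, and let go. Leave the other things on the counter where they are.

Things in the scene. Friction and masses are not known exactly. Their poses are not given: they have to be found in the camera images.
- lamp_base: Fixed round grey base with a steel index plate on top, 176 mm across, plate top 44 mm high. Origin at the centre of its underside, on the head's upright turning axis. Its -x points to the red mark, a 14 mm dot on an apron jutting out to 111 mm. In the plate, on a 62 mm radius, are one pin hole (at +x, on the side away from the mark) and a long parking slot, both 14 mm deep. Place and yaw vary.
- lamp_head (a joint): Angle of the green swivel head, rad: 0 = outlet faces the red mark, plunger over its lock hole (0.025 rad play); grows CLOCKWISE seen from above; range -0.3 to 2.0. Starts parked at 1.05 to 1.85, plunger down in the parking slot, which it can leave only with the plunger lifted. Turned by moving the plunger knob along its circle; 0.06 N m of friction.
- plunger (a joint): Height of the spring plunger above home, m: 0 = fully down in hole or slot, 0.014 = resting on the flat plate, 0.020 = top stop. Must be lifted over 0.014 to clear the plate. The spring presses it down with 4 N at home, 8 N at the top.
- knob (a point): Middle of the black plunger knob, on its axis, 106 mm above the counter when home. The knob is an upright cylinder 25 mm in diameter, from 15 mm below to 14 mm above this point, yellow dot on top. It stands on the head 62 mm from the turning axis, on the side away from the outlet, over a steel barrel 27 mm across whose top is 22 mm below this point at home.
- outlet (a point): The lamp's outlet on the head, leaning outward 30 degrees from vertical. Origin at the centre of the collar's flat face (53 mm across), 32 mm from the turning axis and 95 mm above the counter; +z points out along the slanting spigot, y is horizontal. The spigot is an aluminium cylinder 34 mm in diameter, 40 mm long, with a 3 mm chamfer at its tip. Turns with the head.
- seated_mid (a point): Point on the outlet's axis 31 mm out from the collar face: where the shade tube's middle lies when it is fully home.
- shade: Loose orange plastic shade tube, open at both ends and the same either way round: outer diameter 45 mm, inner 37 mm, length 62 mm, 60 g. Origin at the centre of the end it stands on at the start, z along its axis. Stands upright on the counter to the right of the lamp.
- shade_mid (a point): Middle of the shade tube, on its axis, 31 mm from either end.
- steel_cup: Bystander: grey steel cup, 77 mm wide, 101 mm high, left of the lamp.
- egg_goose_f: Bystander: big white egg, 67 mm long, at the left.
- tan_egg: Bystander: tan egg, 51 mm long, at the left.
- ash_scoop: Bystander: small steel scoop with a wooden handle, 199 mm long, at the far left.
- tape_roll: Bystander: roll of brown tape, 96 mm across, 48 mm high, at the right rear.
- soy_bottle: Bystander: little dark bottle with a cream cap, 25 mm wide, 78 mm high, at the right rear.
- pepper_shaker: Bystander: shaker, 41 mm wide, 87 mm high, grey cap, left of the lamp.
Things that resemble listed ones, but are neither listed nor needed, are in the scene too. Of the things that look like the shade, the largest one is meant.

How it is judged:
On the way, in this order (a step that is already met when the one before it is completed fails the run):
1. the plunger is lifted clear of the plate (value of joint plunger above 0.0125 m), for 0.1 s.
2. the outlet faces the red mark and the plunger has dropped home in its hole (value of joint lamp_head between -0.06 and 0.06 rad and value of joint plunger below 0.003 m), for 0.2 s.
3. the shade tube is on the outlet, home against the collar (distance between shade_mid and seated_mid below 0.006 m and angle between the z axis of shade and the z axis of outlet, either way round below 0.12 rad), for 0.2 s.
At the end, for the whole second after the job is handed in: The head is locked with its outlet facing the red mark (joint within 0.06 rad of 0) and the plunger home (within 3 mm); the shade tube sits on the outlet, its middle within 6 mm of its seated place and its axis within 0.12 rad of the outlet's, at rest (all of step 2 and all of step 3 and linear speed of shade below 0.01 m/s); the robot touches nothing.
It fails at once if a bystander is moved by more than 30 mm (distance of any of steel_cup, egg_goose_f, tan_egg, ash_scoop, tape_roll, soy_bottle, pepper_shaker from where it was at the start of the episode above 0.03 m).
It also fails if it takes over 66 s, if anything falls off the work surface, if the arm or the gripper's body presses on something with over 40 N, if the wrist force passes 120 N, or if a joint passes its speed limit or range.

## Working session

There is one attempt and no reset: what is moved stays moved. The work goes in short steps, Python scripts to look and compute and a shell command to move; the robot and the scene stay as the last step left them, time stands still between calls to the robot, and variables do not carry over. Pictures are saved under pics/ and viewed, at most 10 in all, crops included, and the job is handed in when it is done.

```bash
mkdir -p pics; ls; python3 - <<'E'
from rig import manip
import cv2,numpy as np
for n in("scene","top"):
    d=manip.get_image(n); cv2.imwrite(f"pics/{n}0.png",d["pixels"]); np.savez(f"{n}0.npz",**d)
    print(n,d["fx"],d["cx"],d["cy"],np.round(d["pose"],3).tolist())
s=manip.get_state(); print(s, manip.grip_point_offset)
E
```

```text
pics
scene 538.518377111668 326.66608638754593 237.86381735922893 [[0.498, -0.594, 0.632, -0.302], [-0.867, -0.359, 0.346, -0.443], [0.021, -0.72, -0.693, 1.023], [0.0, 0.0, 0.0, 1.0]]
top 485.4763168467129 318.0716309799101 238.82378656690932 [[-0.011, -0.994, 0.106, 0.397], [-1.0, 0.01, -0.011, 0.023], [0.009, -0.106, -0.994, 1.26], [0.0, 0.0, 0.0, 1.0]]
{'clock': 0.1, 'qpos': array([ 9.88023481e-01,  2.76530946e-01,  1.50599642e+00,  1.69976303e-05,
        1.36070256e+00, -1.21008383e-01]), 'qd': array([-0.0022993 , -0.00081239, -0.00403766,  0.00060469, -0.00010625,
       -0.00044069]), 'effort': array([ 7.94008247e-04, -4.17694652e+01, -2.46404636e+01, -2.35438165e-04,
        5.77889135e-03,  3.88594117e-06]), 'position': array([0.25592455, 0.51438573, 0.2305307 ]), 'ee_rot': array([-2.89962026e-04,  2.28838089e-01,  9.73464154e-01, -7.65604860e-04]), 'contact_force': array([ 0.62276719,  0.06673075, -0.54916282]), 'moment': array([ 0.01272174,  0.00917484, -0.02068005]), 'gripper_force': 0.0, 'width': 0.08570858561714959} 0.0187
```

View pics/scene0.png

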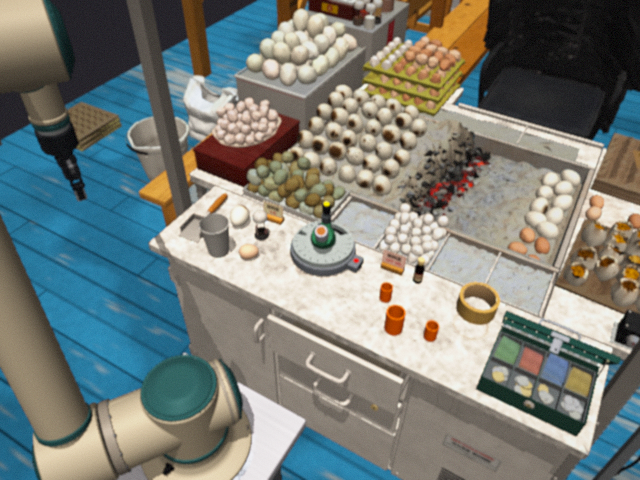

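View pics/top0.png

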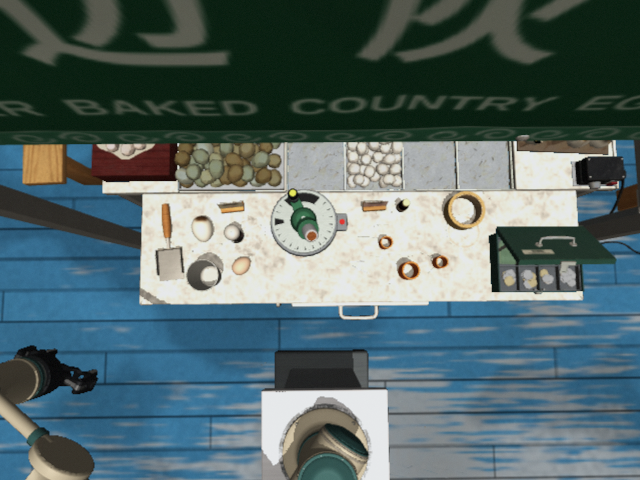

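The scene view shows the lamp at (323,245), with the red mark at (356,263) and the yellow knob dot at (326,205). The largest orange tube is at (395,320). The top view shows the base at (304,222), mark at (343,221), knob at (292,194) and shade at (408,270).

```bash
cat > h.py <<'E'
import cv2,numpy as np
from rig import manip
def grab(n): return manip.get_image(n)
def load(n): return dict(np.load(n+".npz"))
def plane(d,uv,z):
    uv=np.atleast_2d(uv).astype(float);P=d["pose"]
    r=np.c_[(uv[:,0]-d["cx"])/d["fx"],(uv[:,1]-d["cy"])/d["fy"],np.ones(len(uv))]@P[:3,:3].T
    return P[:3,3]+r*((z-P[2,3])/r[:,2])[:,None]
def ray(d,uv):
    r=d["pose"][:3,:3]@np.array([(uv[0]-d["cx"])/d["fx"],(uv[1]-d["cy"])/d["fy"],1]);return d["pose"][:3,3],r/np.linalg.norm(r)
def tri(d1,u1,d2,u2):
    A=np.zeros((3,3));b=np.zeros(3)
    for d,u in((d1,u1),(d2,u2)):
        o,r=ray(d,u);M=np.eye(3)-np.outer(r,r);A+=M;b+=M@o
    return np.linalg.solve(A,b)
def blobs(d,lo,hi,box,amin=4):
    x0,y0,x1,y1=box;h=cv2.cvtColor(d["pixels"][y0:y1,x0:x1],cv2.COLOR_BGR2HSV)
    m=cv2.inRange(h,lo,hi);n,l,s,c=cv2.connectedComponentsWithStats(m)
    return [(np.round(c[i]+[x0,y0],2),int(s[i][4]),s[i][:4]+[x0,y0,0,0],np.argwhere(l==i)[:,::-1]+[x0,y0]) for i in range(1,n) if s[i][4]>=amin]
def xyz(d,uv):
    P=d["pose"];z=d["depth"][uv[:,1],uv[:,0]];k=z>0;uv=uv[k];z=z[k]
    return (np.c_[(uv[:,0]-d["cx"])/d["fx"]*z,(uv[:,1]-d["cy"])/d["fy"]*z,z]@P[:3,:3].T)+P[:3,3]
E
python3 - <<'E'
from h import *
t,s=load("top0"),load("scene0")
C={"yellow":((22,130,130),(36,255,255)),"red":((172,120,90),(180,255,255)),"red2":((0,150,90),(4,255,255)),"orange":((5,150,60),(15,255,255)),"green":((60,80,30),(90,255,255))}
for nm,d,box in(("top",t,(260,180,460,290)),("scene",s,(270,180,460,360))):
    for c in C:
        for b in blobs(d,*C[c],box,5): print(nm,c,b[0],b[1],b[2],np.round(np.median(xyz(d,b[3]),0),4))
cv2.imwrite("pics/c1.png",np.hstack([cv2.resize(t["pixels"][180:290,265:365],(400,440),interpolation=2),cv2.resize(s["pixels"][190:290,280:370],(396,440),interpolation=2)]))
E
```

```text
top yellow [292.16 192.41] 37 [289 189   7   7] [0.6318 0.0717 0.1207]
top red2 [341.62 221.25] 16 [340 219   4   5] [ 0.5745 -0.0521  0.0261]
top orange [366.5 210. ] 8 [363 210   8   1] [ 0.6047 -0.1171  0.0141]
top orange [311.29 235.73] 49 [308 232   8   8] [0.5252 0.0273 0.1305]
top orange [388.72 239.86] 29 [383 237   9  10] [ 0.5273 -0.1728  0.0282]
top orange [381.42 244.92] 26 [379 239   7  10] [ 0.5102 -0.1504  0.0272]
top orange [440.18 261.73] 94 [433 256  15  12] [ 0.4679 -0.302   0.0286]
top orange [408.71 270.14] 154 [398 262  21  17] [ 0.4464 -0.2215  0.0401]
top green [301.55 216.97] 509 [290 198  28  41] [0.5761 0.0539 0.0852]
scene yellow [310.2 196.8] 5 [309 196   3   3] [0.6817 0.1499 0.0741]
scene yellow [325.94 203.15] 33 [323 201   7   6] [0.6337 0.0727 0.1206]
scene red2 [455.79 182.84] 19 [452 181   8   4] [ 1.1021 -0.1438 -0.0401]
scene red2 [435.14 189.24] 79 [430 183  12  16] [ 1.022  -0.1006 -0.0282]
scene red2 [445.71 183.14] 7 [443 183   6   2] [ 1.0792 -0.116  -0.0341]
scene red2 [458.5 188. ] 6 [458 187   2   3] [ 1.0836 -0.1576 -0.0404]
scene red2 [447.81 197.05] 21 [445 194   6   8] [ 1.0195 -0.1475 -0.0389]
scene red2 [427.   203.67] 6 [426 202   3   4] [ 0.9462 -0.1046 -0.0298]
scene red2 [355.71 260.14] 14 [354 259   5   4] [ 0.5757 -0.0508  0.0253]
scene orange [379.2 187.9] 10 [377 186   5   5] [0.8637 0.0219 0.0342]
scene orange [280.2 221.6] 5 [279 220   4   4] [0.6128 0.2051 0.0096]
scene orange [320.55 230.58] 31 [318 228   6   6] [0.5261 0.0265 0.1306]
scene orange [391.67 269.83] 6 [390 269   4   3] [ 0.6081 -0.1392  0.0073]
scene orange [385.64 291.89] 195 [380 283  13  19] [ 0.5115 -0.1632  0.0288]
scene orange [394.36 319.48] 474 [385 305  20  30] [ 0.4349 -0.219   0.0406]
scene orange [430.81 330.41] 229 [424 321  15  20] [ 0.4598 -0.3004  0.0277]
scene green [324.83 237.94] 250 [312 223  23  25] [0.5475 0.0242 0.0837]
```

View pics/c1.png

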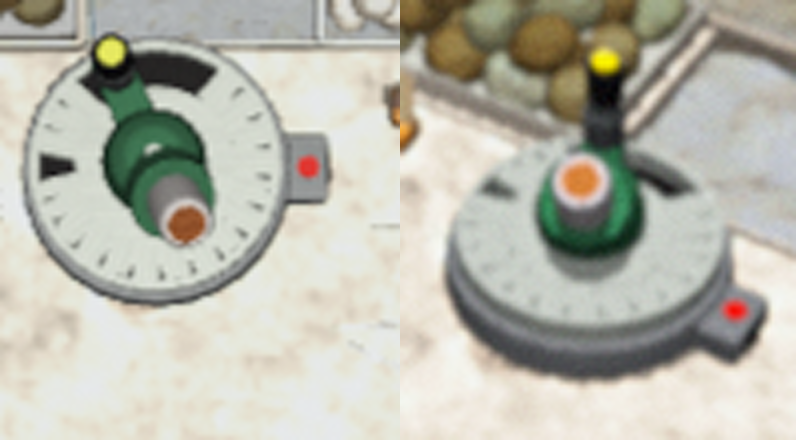

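Crops: the knob sits at the upper left, over one end of the parking slot. The lock hole is at the far left, opposite the red dot, and the outlet points lower right. So the head turns about 67° counter-clockwise. Next come the refined numbers and an obstacle check.

```bash
python3 - <<'E'
from h import *
t,s=load("top0"),load("scene0")
K=tri(t,(292.16,192.41),s,(325.94,203.15));T=tri(t,(311.29,235.73),s,(320.55,230.58));R=tri(t,(341.6,221.25),s,(355.7,260.1))
print("K",K,plane(t,(292.16,192.41),.12),plane(s,(325.94,203.15),.12));print("T",T,"R",R)
A=K+(T-K)*62/114; a=A[:2]
f=lambda v:np.degrees(np.arctan2(v[1],v[0]))
print("axis",a,"KT",np.linalg.norm((T-K)[:2]),"KR",np.linalg.norm(R[:2]-a),"ang knob",f(K[:2]-a),"mark",f(R[:2]-a))
h=-(R[:2]-a);h/=np.linalg.norm(h);print("hole",a+.062*h)
# plate circle from top view: bright low-sat plate pixels at z~0.044
p=xyz(t,np.argwhere(np.ones((480,640)))[:,::-1])
q=p[(abs(p[:,2]-.044)<.006)&(np.hypot(*(p[:,:2]-a).T)<.1)];c,r=cv2.minEnclosingCircle(q[:,:2].astype(np.float32));print("plate",c,r,len(q))
for x0 in np.arange(.5,.8,.05):
    print(round(x0,2),[round(float(np.percentile(v,98)),2) if len(v:=p[(p[:,0]>=x0)&(p[:,0]<x0+.05)&(p[:,1]>=y0)&(p[:,1]<y0+.05),2]) else None for y0 in np.arange(-.1,.25,.05)])
b=p[(p[:,2]>.4)&(p[:,0]>.5)];print("banner min x,z",b.min(0))
# shade: top rim ring pixels, both views
for d,box in((t,(394,255,424,285)),(s,(380,298,412,340))):
    uv=np.vstack([x[3] for x in blobs(d,(3,110,40),(18,255,255),box,10)]);P=xyz(d,uv);P=P[abs(P[:,2]-.062)<.006]
    c,r=cv2.minEnclosingCircle(P[:,:2].astype(np.float32));print("shade",c,r,len(P))
    w=plane(d,uv,.062); print(w.min(0),w.max(0))
E
```

```text
K [0.6305432  0.0714389  0.12268354] [[0.63117642 0.07142685 0.12      ]] [[0.63322914 0.07309417 0.12      ]]
T [0.52549569 0.02660412 0.13151485] R [ 0.57400477 -0.05112132  0.02661682]
axis [0.5734121  0.04705507] KT 0.11421530025264573 KR 0.09817818021730154 ang knob 23.113023405356458 mark -89.65412263602477
hole [0.57303783 0.10905394]
plate (0.5746944546699524, 0.04592003673315048) 0.07993266731500626 1908
0.5 [0.0, 0.05, 0.14, 0.1, 0.05, 0.0, 0.09]
0.55 [0.03, 0.05, 0.11, 0.1, 0.05, 0.0, 0.09]
0.6 [0.0, 0.05, 0.07, 0.12, 0.05, 0.0, 0.06]
0.65 [0.05, 0.0, 0.04, 0.04, 0.08, 0.1, 0.11]
0.7 [0.05, -0.01, -0.01, 0.02, 0.08, 0.08, 0.11]
0.75 [0.07, -0.0, -0.0, 0.02, 0.06, 0.09, 0.08]
0.8 [-0.04, None, None, None, None, None, None]
banner min x,z [0.51992228 0.4763853  0.40055186]
shade (0.44649046659469604, -0.21811199188232422) 0.022235987707972527 71
[ 0.42362618 -0.23841955  0.062     ] [ 0.46805161 -0.18623466  0.062     ]
shade (0.44656065106391907, -0.21782390773296356) 0.02351497672498226 116
[ 0.38406437 -0.24996351  0.062     ] [ 0.47634041 -0.16963087  0.062     ]
```

```bash
python3 -m pendant '[{"jaw":0.1,"tx":37.6,"ty":-44.2,"tz":0,"az":-130},{"jaw":0.1,"tx":37.6,"ty":-44.2,"tz":0,"az":-130},{"jaw":0.1,"tx":37.6,"ty":-44.2,"tz":0,"az":-130},{"jaw":0.1,"tx":37.6,"ty":-44.2,"tz":0,"az":-130},{"jaw":0.1,"tx":37.6,"ty":-44.2,"tz":0,"az":-130},{"jaw":0.1,"tx":37.6,"ty":-44.2,"tz":0,"az":-130},{"jaw":0.1,"tx":37.6,"ty":-44.2,"tz":0,"az":-130},{"jaw":0.1,"tx":37.6,"ty":-44.2,"tz":0,"az":-130},{"jaw":0.1,"tx":37.6,"ty":-44.2,"tz":0,"az":-130},{"jaw":0.1,"tx":37.6,"ty":-44.2,"tz":0,"az":-130}]' 30; python3 -m pendant '[{"jaw":0.1},{"jaw":0.1}]'
```

```text
invalid input at $[0]: expected keys jaw, tx, ty, tz, ax, ay, az
invalid input at $[0]: expected keys jaw, tx, ty, tz, ax, ay, az
```

All keys are needed in every row.

```bash
python3 -m pendant '[{"jaw":0.1,"tx":37.6,"ty":-44.2,"tz":0,"ax":0,"ay":0,"az":-130},{"jaw":0.1,"tx":37.6,"ty":-44.2,"tz":0,"ax":0,"ay":0,"az":-130},{"jaw":0.1,"tx":37.6,"ty":-44.2,"tz":0,"ax":0,"ay":0,"az":-130},{"jaw":0.1,"tx":37.6,"ty":-44.2,"tz":0,"ax":0,"ay":0,"az":-130},{"jaw":0.1,"tx":37.6,"ty":-44.2,"tz":0,"ax":0,"ay":0,"az":-130},{"jaw":0.1,"tx":37.6,"ty":-44.2,"tz":0,"ax":0,"ay":0,"az":-130},{"jaw":0.1,"tx":37.6,"ty":-44.2,"tz":0,"ax":0,"ay":0,"az":-130},{"jaw":0.1,"tx":37.6,"ty":-44.2,"tz":0,"ax":0,"ay":0,"az":-130},{"jaw":0.1,"tx":37.6,"ty":-44.2,"tz":0,"ax":0,"ay":0,"az":-130},{"jaw":0.1,"tx":37.6,"ty":-44.2,"tz":0,"ax":0,"ay":0,"az":-130}]' 30
```

```text
clock: 1.35
position: [0.6343, 0.0691, 0.2301]
ee_rot: [0.0, 0.922, 0.387, -0.0]
contact_force: [-0.7, 0.6, -1.3]
width: 0.0468
gripper_force: 0.0
```

```bash
python3 -m pendant '[{"jaw":0.1,"tx":0,"ty":0,"tz":0,"ax":0,"ay":0,"az":-22},{"jaw":0.1,"tx":0,"ty":0,"tz":-3,"ax":0,"ay":0,"az":-22},{"jaw":0.1,"tx":0,"ty":0,"tz":-7,"ax":0,"ay":0,"az":-22},{"jaw":0.1,"tx":0,"ty":0,"tz":-7,"ax":0,"ay":0,"az":-22}]' 30
```

```text
clock: 1.85
position: [0.6294, 0.0727, 0.1577]
ee_rot: [-0.001, 0.978, 0.209, -0.004]
contact_force: [-0.1, -0.8, -0.7]
width: 0.0467
gripper_force: 0.0
```

```bash
python3 -m pendant '[{"jaw":0.1,"tx":0.2,"ty":0,"tz":-3,"ax":0,"ay":0,"az":0},{"jaw":0.1,"tx":0.2,"ty":0,"tz":-5.5,"ax":0,"ay":0,"az":0},{"jaw":0.1,"tx":0.2,"ty":0,"tz":-6.8,"ax":0,"ay":0,"az":0},{"jaw":0.1,"tx":0.2,"ty":0,"tz":-6.8,"ax":0,"ay":0,"az":0}]' 30
```

```text
clock: 2.35
position: [0.6343, 0.0728, 0.0935]
ee_rot: [0.0, 0.978, 0.209, -0.0]
contact_force: [1.1, 0.5, -0.1]
width: 0.047
gripper_force: 0.0
```

```bash
python3 -m pendant '[{"jaw":-0.6,"tx":0,"ty":0,"tz":0,"ax":0,"ay":0,"az":0},{"jaw":-0.6,"tx":0,"ty":0,"tz":0,"ax":0,"ay":0,"az":0},{"jaw":-0.6,"tx":0,"ty":0,"tz":0,"ax":0,"ay":0,"az":0},{"jaw":-0.6,"tx":0,"ty":0,"tz":0,"ax":0,"ay":0,"az":0}]' 30
```

```text
clock: 2.85
position: [0.6353, 0.0729, 0.0949]
ee_rot: [0.0, 0.978, 0.209, 0.002]
contact_force: [-0.5, 0.9, 7.0]
width: 0.0235
gripper_force: 29.9
```

```bash
python3 -m pendant '[{"jaw":-0.6,"tx":0,"ty":0,"tz":1.0,"ax":0,"ay":0,"az":0},{"jaw":-0.6,"tx":0,"ty":0,"tz":1.9,"ax":0,"ay":0,"az":0},{"jaw":-0.6,"tx":0,"ty":0,"tz":1.9,"ax":0,"ay":0,"az":0},{"jaw":-0.6,"tx":0,"ty":0,"tz":1.9,"ax":0,"ay":0,"az":0}]' 40
```

```text
clock: 3.35
position: [0.635, 0.073, 0.1118]
ee_rot: [0.0, 0.978, 0.209, 0.001]
contact_force: [5.0, 0.1, -8.3]
width: 0.0235
gripper_force: 39.6
```

```bash
python3 - <<'E'
from h import *
d=grab("scene"); cv2.imwrite("pics/s1.png",cv2.resize(d["pixels"][170:290,260:400],(700,600),interpolation=2))
print(manip.get_state()["position"],manip.get_state()["contact_force"])
E
```

```text
[0.63499738 0.07296879 0.11168387] [ 6.17009581  0.84829506 -8.03068489]
```

View pics/s1.png

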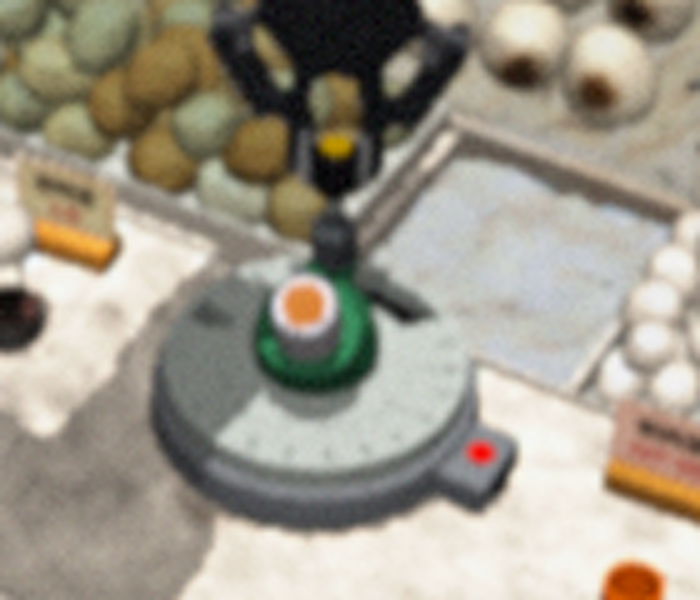

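The knob is lifted: there is a gap above the barrel at (335,215), and the wrist reads about 8 N down. Next I swing it about 67° counter-clockwise along its circle.

```bash
python3 -m pendant '[{"jaw":-0.6,"tx":-0.51,"ty":0.95,"tz":0,"ax":0,"ay":0,"az":10},{"jaw":-0.6,"tx":-1.18,"ty":1.8,"tz":0,"ax":0,"ay":0,"az":20},{"jaw":-0.6,"tx":-1.98,"ty":2.53,"tz":0,"ax":0,"ay":0,"az":30},{"jaw":-0.6,"tx":-2.9,"ty":3.1,"tz":0,"ax":0,"ay":0,"az":40},{"jaw":-0.6,"tx":-3.9,"ty":3.5,"tz":0,"ax":0,"ay":0,"az":50},{"jaw":-0.6,"tx":-4.96,"ty":3.72,"tz":0,"ax":0,"ay":0,"az":60},{"jaw":-0.6,"tx":-5.74,"ty":3.77,"tz":0,"ax":0,"ay":0,"az":67.2},{"jaw":-0.6,"tx":-5.74,"ty":3.77,"tz":0,"ax":0,"ay":0,"az":67.2}]' 40
python3 - <<'E'
from h import *
t=grab("top");s=grab("scene"); np.savez("top1.npz",**t); np.savez("scene1.npz",**s)
for nm,d,box in(("top",t,(250,180,350,290)),("scene",s,(270,180,370,290))):
  for c in(((5,150,60),(15,255,255)),((22,130,130),(36,255,255)),((0,150,90),(4,255,255))):
    for b in blobs(d,*c,box,8): print(nm,b[0],b[1],np.round(np.median(xyz(d,b[3]),0),4))
print(manip.get_state()["position"],manip.get_state()["contact_force"])
cv2.imwrite("pics/c2.png",np.hstack([cv2.resize(t["pixels"][180:290,250:350],(400,440),interpolation=2),cv2.resize(s["pixels"][190:290,270:360],(396,440),interpolation=2)]))
E
```

```text
clock: 4.4
position: [0.5752, 0.1133, 0.1115]
ee_rot: [-0.003, 0.699, 0.715, 0.001]
contact_force: [1.7, 7.7, -7.7]
width: 0.0236
gripper_force: 39.8
top [324.75 215.41] 44 [ 0.5731 -0.0059  0.1308]
top [341.62 221.25] 16 [ 0.5745 -0.0521  0.0261]
scene [341.57 223.68] 28 [ 0.575  -0.004   0.1299]
scene [355.69 260.  ] 13 [ 0.5742 -0.051   0.026 ]
[0.57521024 0.11323085 0.11136284] [ 2.36627819  7.93428512 -8.64983655]
```

View pics/c2.png

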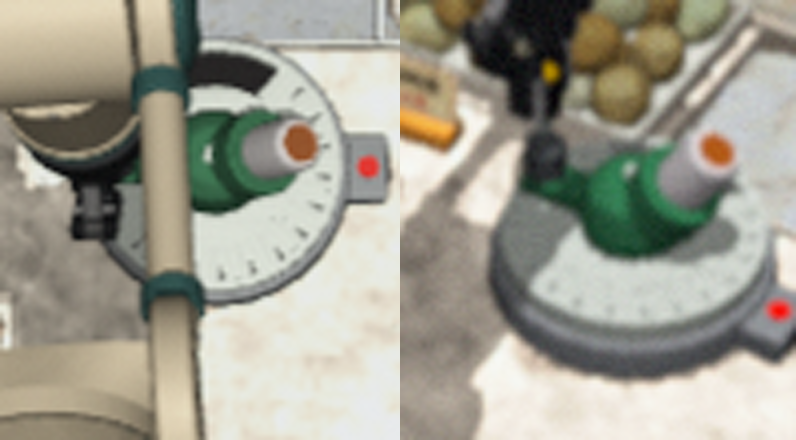

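The head has turned. The outlet tip at (0.574, -0.005) lines up with the mark at (0.574, -0.051) to about 1 mm. Next I lower the plunger.

```bash
python3 -m pendant '[{"jaw":-0.6,"tx":0,"ty":0,"tz":-0.5,"ax":0,"ay":0,"az":0},{"jaw":-0.6,"tx":0,"ty":0,"tz":-0.9,"ax":0,"ay":0,"az":0},{"jaw":-0.6,"tx":0,"ty":0,"tz":-0.9,"ax":0,"ay":0,"az":0}]' 40
```

```text
clock: 4.88
position: [0.5754, 0.1132, 0.1024]
ee_rot: [-0.003, 0.699, 0.715, 0.001]
contact_force: [2.0, 7.4, -5.7]
width: 0.0232
gripper_force: 40.0
```

```bash
python3 -m pendant '[{"jaw":-0.6,"tx":0,"ty":0,"tz":-0.5,"ax":0,"ay":0,"az":0},{"jaw":-0.6,"tx":0,"ty":0,"tz":-0.9,"ax":0,"ay":0,"az":0},{"jaw":-0.6,"tx":0,"ty":0,"tz":-0.9,"ax":0,"ay":0,"az":0},{"jaw":0.1,"tx":0,"ty":0,"tz":-0.9,"ax":0,"ay":0,"az":0},{"jaw":0.1,"tx":0,"ty":0,"tz":-0.9,"ax":0,"ay":0,"az":0},{"jaw":0.1,"tx":0,"ty":0,"tz":-0.9,"ax":0,"ay":0,"az":0}]' 40
```

```text
clock: 5.62
position: [0.5765, 0.11, 0.0945]
ee_rot: [0.0, 0.699, 0.715, -0.0]
contact_force: [0.5, -1.2, -0.3]
width: 0.0468
gripper_force: 0.0
```

```bash
python3 -m pendant '[{"jaw":0.1,"tx":0,"ty":0,"tz":3,"ax":0,"ay":0,"az":0},{"jaw":0.1,"tx":0,"ty":0,"tz":9,"ax":0,"ay":0,"az":0},{"jaw":0.1,"tx":-5,"ty":-5,"tz":12,"ax":0,"ay":0,"az":0},{"jaw":0.5,"tx":-11.2,"ty":-11,"tz":12,"ax":0,"ay":0,"az":0},{"jaw":0.7,"tx":-12.7,"ty":-17,"tz":12,"ax":0,"ay":0,"az":0},{"jaw":0.7,"tx":-12.7,"ty":-23,"tz":12,"ax":0,"ay":0,"az":0},{"jaw":0.7,"tx":-12.7,"ty":-29,"tz":12,"ax":0,"ay":0,"az":0},{"jaw":0.7,"tx":-12.7,"ty":-32.9,"tz":12,"ax":0,"ay":0,"az":0},{"jaw":0.7,"tx":-12.7,"ty":-32.9,"tz":12,"ax":0,"ay":0,"az":0}]'
python3 - <<'E'
from h import *
t=grab("top");s=grab("scene"); np.savez("top2.npz",**t); np.savez("scene2.npz",**s)
P={}
for nm,d,box in(("top",t,(250,180,350,290)),("scene",s,(270,180,370,290))):
  for k,c in dict(tip=((5,150,60),(15,255,255)),knob=((22,130,130),(36,255,255)),red=((0,150,90),(4,255,255))).items():
    for b in blobs(d,*c,box,8): print(nm,k,b[0],b[1],np.round(np.median(xyz(d,b[3]),0),4)); P[nm,k]=b[0]
for k in("tip","knob","red"):
    if ("top",k) in P and("scene",k) in P: print(k,tri(t,P["top",k],s,P["scene",k]))
q=manip.get_state();print(q["position"],q["ee_rot"],q["qpos"])
E
```

```text
clock: 6.75
position: [0.4494, -0.2231, 0.2143]
ee_rot: [0.001, 0.701, 0.713, -0.001]
contact_force: [0.5, 1.1, -0.1]
width: 0.0728
gripper_force: 0.0
top tip [324.68 215.57] 44 [ 0.5725 -0.0059  0.1311]
top knob [276.41 215.98] 41 [0.5747 0.1098 0.1204]
top red [341.62 221.25] 16 [ 0.5747 -0.0519  0.0263]
scene tip [341.48 223.7 ] 27 [ 0.5737 -0.0044  0.1304]
scene knob [302.63 211.  ] 27 [0.5752 0.1084 0.1211]
scene red [355.69 260.  ] 13 [ 0.5754 -0.0505  0.0257]
tip [ 0.57277223 -0.00528226  0.13220377]
knob [0.57490081 0.1086101  0.12040837]
red [ 0.57392882 -0.05112732  0.02706158]
[ 0.44920816 -0.21904306  0.21405735] [-6.73348741e-04  6.99812152e-01  7.14326604e-01  4.41812814e-05] [-5.93253084e-01  1.74284385e-01  1.68679979e+00  3.44793015e-04
  1.28181699e+00 -6.13878457e-01]
```

The plunger is home: the knob top is at z = 0.120 and the outlet is aligned. Now the shade.

```bash
python3 -m pendant '[{"jaw":0.7,"tx":-0.3,"ty":0,"tz":-6,"ax":0,"ay":0,"az":-1},{"jaw":0.7,"tx":-0.3,"ty":0,"tz":-12,"ax":0,"ay":0,"az":-1},{"jaw":0.7,"tx":-0.3,"ty":0,"tz":-16,"ax":0,"ay":0,"az":-1},{"jaw":0.7,"tx":-0.3,"ty":0,"tz":-18.6,"ax":0,"ay":0,"az":-1},{"jaw":0.7,"tx":-0.3,"ty":0,"tz":-18.6,"ax":0,"ay":0,"az":-1},{"jaw":-0.1,"tx":-0.3,"ty":0,"tz":-18.6,"ax":0,"ay":0,"az":-1},{"jaw":-0.1,"tx":-0.3,"ty":0,"tz":-18.6,"ax":0,"ay":0,"az":-1},{"jaw":-0.1,"tx":-0.3,"ty":0,"tz":-18.6,"ax":0,"ay":0,"az":-1},{"jaw":-0.1,"tx":-0.3,"ty":0,"tz":-18.6,"ax":0,"ay":0,"az":-1}]' 40
```

```text
clock: 7.98
position: [0.4479, -0.2187, 0.03]
ee_rot: [0.001, 0.705, 0.709, 0.001]
contact_force: [0.0, 2.9, 7.4]
width: 0.0442
gripper_force: 40.9
```

```bash
python3 -m pendant '[{"jaw":-0.1,"tx":0,"ty":0,"tz":4,"ax":0,"ay":0,"az":0},{"jaw":-0.1,"tx":0,"ty":0,"tz":10,"ax":0,"ay":0,"az":0},{"jaw":-0.1,"tx":2,"ty":2,"tz":15,"ax":8,"ay":0,"az":0},{"jaw":-0.1,"tx":5,"ty":6,"tz":16,"ax":16,"ay":0,"az":0},{"jaw":-0.1,"tx":9,"ty":10,"tz":16,"ax":24,"ay":0,"az":0},{"jaw":-0.1,"tx":12,"ty":14.5,"tz":16,"ax":30,"ay":0,"az":0},{"jaw":-0.1,"tx":12.6,"ty":18.2,"tz":15.5,"ax":30,"ay":0,"az":0},{"jaw":-0.1,"tx":12.6,"ty":18.2,"tz":15.5,"ax":30,"ay":0,"az":0},{"jaw":-0.1,"tx":12.6,"ty":18.2,"tz":15.5,"ax":30,"ay":0,"az":0}]' 40
cat > look.py <<'E'
from h import *
import sys
from scipy.spatial.transform import Rotation as Ro
t=grab("top");s=grab("scene");n=sys.argv[1]
q=manip.get_state();w=q["ee_rot"];print(q["position"],q["contact_force"],"tool z",Ro.from_quat(np.r_[w[1:],w[0]]).as_matrix()[:,2])
A=np.array([.5735,.0145,.095]);u=np.array([-.008,-.5,.866])
for nm,d,box in(("top",t,(250,150,400,290)),("scene",s,(270,140,420,290))):
    uv=np.vstack([b[3] for b in blobs(d,(3,120,40),(18,255,255),box,60)]+[np.zeros((0,2),int)]);P=xyz(d,uv);P=P[P[:,2]>.08]
    if len(P):
        k=(P-A)@u;P=P[(k>5e-3)&(k<.2)];k=(P-A)@u;print(nm,len(P),"axial mm",np.round(np.percentile(k,[2,50,98])*1e3,1),"mean lateral",np.round((P-A-np.outer(k,u)).mean(0)*1e3,1),"x range",np.round(np.percentile(P[:,0],[2,98]),4))
cv2.imwrite(f"pics/{n}.png",np.hstack([cv2.resize(t["pixels"][150:270,270:390],(400,400),interpolation=2),cv2.resize(s["pixels"][140:260,290:410],(400,400),interpolation=2)]))
E
python3 look.py l1
```

```text
clock: 9.1
position: [0.5728, -0.0369, 0.1836]
ee_rot: [-0.182, 0.681, 0.685, 0.183]
contact_force: [1.0, -0.9, -0.5]
width: 0.0436
gripper_force: 41.3
[ 0.57291129 -0.03748572  0.18372769] [ 0.78990896 -0.48454279 -0.11765733] tool z [ 0.0013617   0.49885181 -0.86668623]
top 556 axial mm [ 39.9 111.7 138.3] mean lateral [-1.1  4.7  2.7] x range [0.5503 0.5919]
scene 306 axial mm [ 38.2  99.7 176.1] mean lateral [-13.3   7.6   4.3] x range [0.5155 0.5886]
```

View pics/l1.png

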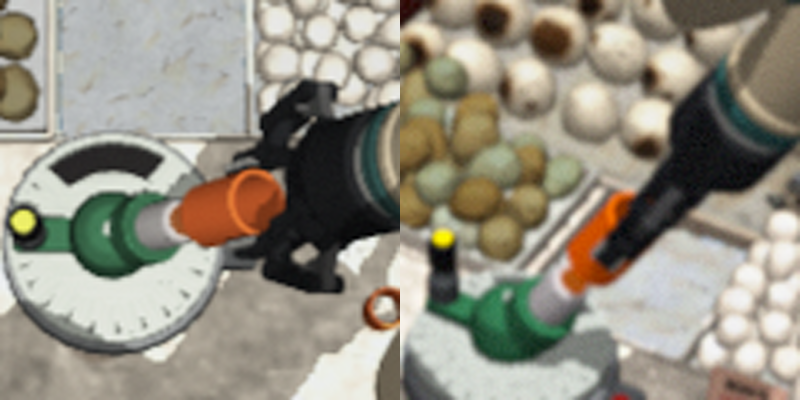

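The shade is held tilted in line above the spigot. In the crops its lower end is at about (180,215) in the top view and (575,275) in the scene view. Next I check lateral alignment against the measured outlet axis.

```bash
cat > al.py <<'E'
from h import *
A=np.array([.5735,.0145,.095]);u=np.array([-.008,-.5,.866])
def proj(d,p):
    c=np.linalg.inv(d["pose"])@np.r_[p,1];return np.array([d["fx"]*c[0]/c[2]+d["cx"],d["fy"]*c[1]/c[2]+d["cy"]]),c[2]
for nm,box in(("top",(300,180,370,250)),("scene",(320,150,400,250))):
    d=grab(nm);uv=np.vstack([b[3] for b in blobs(d,(3,120,40),(18,255,255),box,10)])
    p0,z=proj(d,A+.04*u);p1,_=proj(d,A+.14*u);e=(p1-p0)/np.linalg.norm(p1-p0);n=np.array([-e[1],e[0]]);sc=z/d["fx"]*1e3
    a=(uv-p0)@e/np.linalg.norm(p1-p0)*100+40;l=(uv-p0)@n*sc
    print(nm,"n",n.round(2))
    for k in range(40,140,8):
        m=(a>=k)&(a<k+8)
        if m.sum()>3: print(k,m.sum(),"edges mm",l[m].min().round(1),l[m].max().round(1),"mid",((l[m].min()+l[m].max())/2).round(1))
E
python3 al.py
```

```text
top n [0.24 0.97]
40 22 edges mm -12.5 14.3 mid 0.9
48 29 edges mm -16.5 17.7 mid 0.6
56 35 edges mm -20.0 21.2 mid 0.6
64 41 edges mm -21.1 22.3 mid 0.6
72 36 edges mm -20.5 21.2 mid 0.3
80 37 edges mm -21.7 21.7 mid 0.0
88 36 edges mm -20.5 21.2 mid 0.3
96 35 edges mm -21.7 20.0 mid -0.8
104 38 edges mm -23.4 21.2 mid -1.1
112 37 edges mm -22.2 21.7 mid -0.2
120 39 edges mm -23.4 23.5 mid 0.0
128 44 edges mm -24.5 21.7 mid -1.4
136 36 edges mm -23.4 20.0 mid -1.7
scene n [0.7  0.71]
40 16 edges mm -8.7 8.7 mid 0.0
48 18 edges mm -12.2 8.7 mid -1.8
56 29 edges mm -21.0 13.8 mid -3.6
64 43 edges mm -24.5 17.2 mid -3.6
72 36 edges mm -24.6 18.9 mid -2.8
80 19 edges mm -24.6 18.8 mid -2.9
88 21 edges mm -24.7 18.8 mid -2.9
96 20 edges mm -24.7 18.7 mid -3.0
104 24 edges mm -24.8 -5.6 mid -15.2
112 17 edges mm -24.9 -5.7 mid -15.3
120 17 edges mm -24.9 -7.5 mid -16.2
128 16 edges mm -25.0 -7.6 mid -16.3
136 14 edges mm -25.0 -11.1 mid -18.1
```

```bash
python3 -m pendant '[{"jaw":-0.1,"tx":0,"ty":-0.2,"tz":-0.12,"ax":0,"ay":0,"az":0},{"jaw":-0.1,"tx":0,"ty":0.55,"tz":-1.42,"ax":0,"ay":0,"az":0},{"jaw":-0.1,"tx":0,"ty":1.05,"tz":-2.29,"ax":0,"ay":0,"az":0},{"jaw":-0.1,"tx":0,"ty":1.55,"tz":-3.15,"ax":0,"ay":0,"az":0},{"jaw":-0.1,"tx":0,"ty":1.8,"tz":-3.58,"ax":0,"ay":0,"az":0},{"jaw":-0.1,"tx":0,"ty":1.8,"tz":-3.58,"ax":0,"ay":0,"az":0}]'; python3 al.py
```

```text
clock: 10.05
position: [0.5729, -0.0178, 0.1473]
ee_rot: [-0.183, 0.681, 0.685, 0.184]
contact_force: [0.4, 1.1, -0.3]
width: 0.044
gripper_force: 41.2
top n [0.24 0.97]
40 35 edges mm -20.0 21.2 mid 0.6
48 34 edges mm -19.4 20.0 mid 0.3
56 36 edges mm -20.5 21.2 mid 0.3
64 40 edges mm -21.7 20.0 mid -0.8
72 37 edges mm -22.2 21.2 mid -0.5
80 38 edges mm -21.7 22.3 mid 0.3
88 36 edges mm -22.8 20.6 mid -1.1
96 34 edges mm -22.2 17.2 mid -2.5
104 28 edges mm -21.1 13.2 mid -4.0
112 22 edges mm -14.8 12.0 mid -1.4
120 10 edges mm -9.1 10.3 mid 0.6
scene n [0.7  0.71]
40 18 edges mm -22.6 19.2 mid -1.7
48 19 edges mm -22.6 19.1 mid -1.8
56 18 edges mm -22.7 17.3 mid -2.7
64 22 edges mm -22.8 -5.3 mid -14.0
72 16 edges mm -22.8 -5.4 mid -14.1
80 19 edges mm -80.2 -7.2 mid -43.7
88 20 edges mm -80.3 -7.3 mid -43.8
96 12 edges mm -78.6 -10.8 mid -44.7
104 5 edges mm -16.1 -10.9 mid -13.5
```

```bash
python3 -m pendant '[{"jaw":-0.1,"tx":0,"ty":0.3,"tz":-0.52,"ax":0,"ay":0,"az":0},{"jaw":-0.1,"tx":0,"ty":0.6,"tz":-1.04,"ax":0,"ay":0,"az":0},{"jaw":-0.1,"tx":0,"ty":0.9,"tz":-1.56,"ax":0,"ay":0,"az":0},{"jaw":-0.1,"tx":0,"ty":1.2,"tz":-2.08,"ax":0,"ay":0,"az":0},{"jaw":-0.1,"tx":0,"ty":1.2,"tz":-2.08,"ax":0,"ay":0,"az":0}]'
```

```text
clock: 10.78
position: [0.573, -0.0059, 0.1263]
ee_rot: [-0.183, 0.681, 0.685, 0.184]
contact_force: [4.2, 3.3, -0.9]
width: 0.0438
gripper_force: 41.2
```

```bash
python3 -m pendant '[{"jaw":-0.1,"tx":0,"ty":0.15,"tz":-0.26,"ax":0,"ay":0,"az":0},{"jaw":-0.1,"tx":0,"ty":0.3,"tz":-0.52,"ax":0,"ay":0,"az":0},{"jaw":-0.1,"tx":0,"ty":0.35,"tz":-0.61,"ax":0,"ay":0,"az":0}]'
```

```text
clock: 11.15
position: [0.5732, -0.0029, 0.1208]
ee_rot: [-0.182, 0.681, 0.685, 0.184]
contact_force: [3.1, 0.8, 2.7]
width: 0.0444
gripper_force: 41.5
```

```bash
python3 -m pendant '[{"jaw":-0.1,"tx":0,"ty":0.1,"tz":-0.17,"ax":0,"ay":0,"az":0},{"jaw":-0.1,"tx":0,"ty":0.2,"tz":-0.35,"ax":0,"ay":0,"az":0},{"jaw":-0.1,"tx":0,"ty":0.2,"tz":-0.35,"ax":0,"ay":0,"az":0}]'
```

```text
clock: 11.52
position: [0.5735, -0.0019, 0.1194]
ee_rot: [-0.181, 0.681, 0.685, 0.184]
contact_force: [0.5, -2.4, 13.7]
width: 0.0442
gripper_force: 42.8
```

```bash
python3 -m pendant '[{"jaw":-0.1,"tx":0,"ty":0.1,"tz":-0.17,"ax":0,"ay":0,"az":0},{"jaw":-0.1,"tx":0,"ty":0.1,"tz":-0.17,"ax":0,"ay":0,"az":0}]'; python3 -m pendant '[{"jaw":0.6,"tx":0,"ty":-0.2,"tz":0.35,"ax":0,"ay":0,"az":0},{"jaw":0.6,"tx":0,"ty":-0.2,"tz":0.35,"ax":0,"ay":0,"az":0},{"jaw":0.6,"tx":0,"ty":-0.2,"tz":0.35,"ax":0,"ay":0,"az":0},{"jaw":0.6,"tx":0,"ty":-0.2,"tz":0.35,"ax":0,"ay":0,"az":0},{"jaw":0.6,"tx":0,"ty":-2.2,"tz":3.81,"ax":0,"ay":0,"az":0},{"jaw":0.6,"tx":0,"ty":-5.2,"tz":9,"ax":0,"ay":0,"az":0},{"jaw":0.6,"tx":0,"ty":-8.2,"tz":14.2,"ax":0,"ay":0,"az":0},{"jaw":0.6,"tx":-10,"ty":-9.2,"tz":16,"ax":0,"ay":0,"az":0},{"jaw":0.6,"tx":-10,"ty":-9.2,"tz":16,"ax":0,"ay":0,"az":0},{"jaw":0.6,"tx":-10,"ty":-9.2,"tz":16,"ax":0,"ay":0,"az":0}]'; python3 look.py l2; python3 al.py
```

```text
clock: 11.78
position: [0.5737, -0.0018, 0.1193]
ee_rot: [-0.18, 0.68, 0.686, 0.184]
contact_force: [-2.7, -8.1, 22.0]
width: 0.0441
gripper_force: 43.9
clock: 13.02
position: [0.4709, -0.092, 0.2761]
ee_rot: [-0.182, 0.682, 0.684, 0.183]
contact_force: [1.0, -1.1, 0.8]
width: 0.0685
gripper_force: 0.0
[ 0.47308427 -0.09208979  0.27541132] [ 0.07838036 -0.15713682 -0.30108333] tool z [ 0.00108651  0.49977349 -0.86615546]
top 429 axial mm [ 6.9 43.2 64.3] mean lateral [-2.   4.1  2.3] x range [0.5514 0.5914]
scene 396 axial mm [ 6.2 40.5 63. ] mean lateral [-8.2  2.1  1.1] x range [0.55   0.5937]
top n [0.24 0.97]
40 30 edges mm -20.5 21.2 mid 0.3
48 23 edges mm -21.1 22.3 mid 0.6
56 30 edges mm -20.5 22.9 mid 1.2
64 39 edges mm -19.4 21.7 mid 1.2
72 32 edges mm -18.2 18.9 mid 0.3
80 24 edges mm -14.8 14.9 mid 0.0
88 6 edges mm -6.2 5.7 mid -0.3
scene n [0.7  0.71]
40 37 edges mm -22.6 20.9 mid -0.8
48 37 edges mm -22.6 20.8 mid -0.9
56 39 edges mm -22.7 20.8 mid -0.9
64 35 edges mm -22.7 20.7 mid -1.0
72 16 edges mm -12.4 3.3 mid -4.5
```

View pics/l2.png

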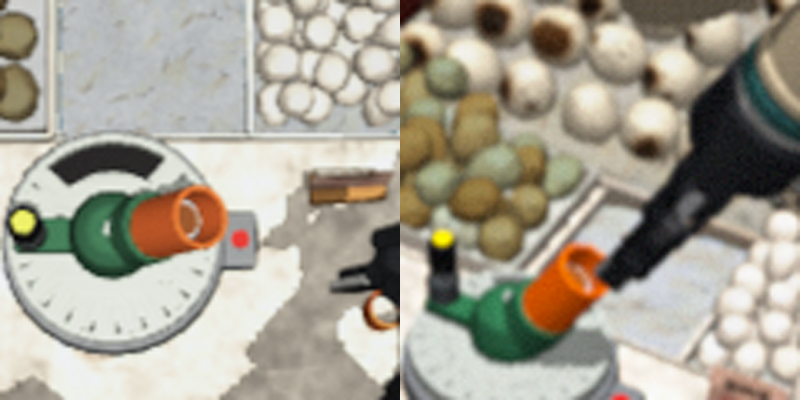

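The shade sits against the collar: its top end is 63 mm out, against 62 mm nominal. The knob is still down, and the gripper is clear.

```bash
python3 -c "
from rig import manip
print(manip.sign_off())"
```

```text
the job is handed in; nothing more can be done
None
```

The job is handed in: the head is locked facing the red mark with the plunger home, the shade tube is seated against the collar, and the arm is clear; sign-off returned no verdict.

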